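Hang up the tadka pan and click the spice drawer home

TASK

The little tadka pan is hooked over the side of the pulled-out spice basket drawer and is in the way: lift it off and hang it, hooked the same way, over the free-standing steel rail beside the hob. Then keep the red release lever on the drawer front pressed down while you start pushing the drawer in, and ease it on past the springy resistance near the end until it is fully home against its stop and stays clicked in, without slamming or forcing it. Keep the ramekin in the drawer upright and leave the oil bottle and the blue jar standing where they are.

Things in the scene. Friction and masses are not known exactly. Their poses are not given: they have to be found in the camera images.
- pan: Steel tadka pan folded to a saddle. Origin: middle of the bridge's underside (rests on the bar); z up. Bridge 44 (x) by 18 (y) by 5 mm thick; straps below it to z -34, outer faces x +-22, gap 36: grip them from above along x. Bowl +x: 78 wide, centre x 60, z -40 to -70. Handle 13 thick, slopes to x -70, z -85. Starts on the drawer's left rim (10 thick, top 110 high), y along it, bowl inside.
- rail: Free-standing hanging rail, fixed: a straight round steel bar 12 mm thick and 260 mm long along its own y axis, bar axis 180 mm (top 186 mm) above the table, on two posts at the ends (y +-130 mm, 16 mm thick, round feet of 70 mm). Origin: on the table under the middle of the bar.
- rail_mid (a point): Middle of the rail's bar, on the bar's axis; y along the bar, z up.
- front (a point): Middle of the top edge of the drawer front's outer face (towards the robot), 118 mm up; x = closing direction, y along the front, z up. White panel 312 mm wide, 20 to 118 mm up, 12 thick; wire basket behind it 300 long, 260 wide. Cabinet 128 mm high, its top board starts about 45 mm behind the closed front. When home, its face is from 54 mm before to 10 mm behind the cabinet's side edges.
- lever_pad (a point): Centre of the top of the red release lever's paddle, 95 mm up at rest: 120 mm along y, 40 along x, 8 thick; this point is 21 mm before the drawer front's face. The front stands 23 mm higher than the paddle, to be pushed there. Moves with lever and drawer.
- lever (a joint): Lever angle (rad): 0 at rest, 0.16 fully down (paddle centre about 13 mm lower). Sprung: about 3 N to start, about 7 N when down; returns when let go. At rest it locks the drawer open; above about 0.1 (8 mm down) the drawer is free. May be let go once the drawer has gone in 50 mm.
- drawer (a joint): Drawer travel (m): 0 = out and locked (start), grows as it goes in. Near the end it climbs a spring detent (10 to 15 N), then is drawn against a stop and held. Home varies from 0.118 to 0.197, to be found by feel; resistance begins 24 mm before home, the crest is 11 mm before home. Over 30 N on the drawer is too much.
- roller (a joint): Deflection (m) of the detent's hidden spring roller: 0 while the drawer is well out, 0.006 on the crest, about 0.0015 when it has dropped in behind the crest with the drawer home.
- ramekin: White ceramic ramekin, 72 mm across, 42 mm high, standing loose in the rear of the drawer. Origin: centre of its underside, z up.
- oil: Amber oil bottle, 66 mm across, 210 mm high, on the counter left of the drawer. Origin: centre of its underside.
- jar: Blue storage jar with wooden cap, 80 mm across, 120 mm high, on the counter left of the drawer. Origin: centre of its underside.

How it is judged:
By the outcome, as a careful person would: the job done as asked, in the order asked, and still so for the second after the job is handed in, with the robot touching nothing.
It also fails if it takes over 72 s, if anything falls off the work surface, if the arm or the gripper's body presses on something with over 40 N, if the wrist force passes 120 N, or if a joint passes its speed limit or range.

ROBOT

A 7-joint arm with a two-finger parallel gripper is mounted at the origin on the work surface. World frame = base frame: x ahead of the robot, y to its left, z up, the work surface at z = 0. Lengths are in m, angles in rad, forces in N, time in s.
With the tool pointing down it reaches from about 0.35 to 0.9 m from the base axis. Payload 8.1 kg.
Tool frame: the origin (TCP) lies between the finger pads; the fingertips stand 11 mm ahead of it and the grasp point (between the pads) lies 8 mm behind it; z points along the fingers, y is the line along which they close (so a half turn about z gives the same grasp; the last joint's range is limited). The gripper opens to 92 mm and grips with 3 to 60 N. Pads are 19 mm wide; open, the fingers measure 130 mm over their backs; the gripper's body (75 mm by 190 mm) begins 47 mm behind the grasp point.
Start: joints at [-1.353, 0.434, 0.025, 1.573, -0.012, 1.134, -0.075], TCP at [0.197, 0.593, 0.238] pointing down, gripper open.
Joint ranges: [-2.62, 2.62], [-0.44, 2.09], [-1.27, 1.32], [0.08, 2.57], [-1.32, 4.46], [0.12, 2], [-2.74, 2.74]. Speed limits (rad/s): [2.22, 2.22, 3.01, 3.01, 3.14, 3.14, 3.14].

INTERFACE

Orientations are given as a rotation vector (axis times angle).
In Python, from cell import observe, get_image, camera_params, sign_off gives the robot as it stands.
- The arm moves only by the shell command python3 -m pendant 'ROWS' [FORCE]. ROWS is JSON, one flat list of numbers, 7 for each row, row after row: the shift along the tool's x, y, z in m, then the turn, a rotation vector about the tool's x, y, z in rad, then the finger opening in m, from 0 to 0.0918. In form: [dx, dy, dz, rx, ry, rz, jaw, dx, dy, dz, rx, ry, rz, jaw, ...]. A call has 1 to 10 rows; each row shifts and turns the commanded pose from where the row before left it, along the tool's axes as they then stand; what a row does not reach is not made up. A row lasts 1/8 s, in which the tool goes at most 62.5 mm and 10.7 degrees, less where a joint would pass 70% of its speed; a pose out of reach is approached as far as the arm can. A call is refused whole if a number of a shift passes 0.0625 or a number of a turn 0.188, either way. A call with a gripper value outside its range is refused whole. The fingers move at their own pace and stop on an object; FORCE is the grip in N (left out, the last holds). Time passes only in rows, so rows that do not move let the fingers close. It gives the time, the measured TCP pose, the force, the opening and the grip force at its end, in the units of the state.
- observe(): the state, without advancing time (a new reading comes with each control period).
- get_image(name): name is "scene" or "side" or "wrist"; returns the picture (400x640x3 uint8, red, green, blue); there is no depth.
- camera_params(name): a dict with "intrinsics" (3x3 intrinsics, pixels), "eye" and "rotation" of the camera in the world; the wrist camera has in their place "T_tool_cam" (4x4, takes a point from camera to tool coordinates, whose origin is the TCP and whose axes are the flange's). Camera axes: x right, y down, z forward; pixel columns grow to the right and rows downward; lengths in m; the calibration is good to about 2 mm. A picture is of the moment at which its call begins: read the wrist's pose just before it. camera_params takes no time and is no camera call.
- sign_off(): hands the job in; it is judged then, once.
The state is a dict: "clock": time; "joints": joint angles; "dq": joint speeds; "joint_efforts": joint torques, N m; "position": TCP position; "ee_rot": TCP orientation; "force": force on the tool from outside, world axes, zero at the start; "ft_torque": the same for the moment, N m; "width": opening from 0.0 (shut) to 1.0 (fully open); "gripper_force": force on a finger pad.
Only numpy, scipy, OpenCV 4.12 (cv2) and the standard library are available. Lean on these libraries where they do the work, as an engineer would, in place of code of your own. Each camera call takes 0.05 s, during which the arm holds its last target. There are 200 camera calls.

## Working session

There is one attempt and no reset: what is moved stays moved. The work goes in short steps, Python scripts to look and compute and a shell command to move; the robot and the scene stay as the last step left them, time stands still between calls to the robot, and variables do not carry over. Pictures are saved under pics/ and viewed, at most 13 in all, crops included, and the job is handed in when it is done.

```bash
ls; mkdir -p pics
python3 - <<'E'
from cell import *
import cv2,numpy as np
s=observe();print({k:np.round(v,3).tolist() for k,v in s.items()})
for n in("scene","side"):
    cv2.imwrite(f"pics/{n}0.png",get_image(n)[:,:,::-1]);p=camera_params(n);print(n,{k:np.round(v,4).tolist() for k,v in p.items()})
print(camera_params("wrist"))
E
```

```text
pics
{'clock': 0.0, 'joints': [-1.353, 0.435, 0.025, 1.574, -0.012, 1.134, -0.075], 'dq': [0.001, 0.001, -0.0, 0.0, -0.0, -0.0, -0.0], 'joint_efforts': [-0.001, -66.782, 0.985, -31.447, -0.061, 0.043, 0.0], 'position': [0.197, 0.593, 0.237], 'ee_rot': [-0.502, -3.101, 0.003], 'force': [0.265, -0.527, -0.853], 'ft_torque': [0.006, -0.06, 0.012], 'gripper_force': 0.0, 'width': 1.0}
scene {'intrinsics': [[411.4433, 0.0, 323.9719], [0.0, 411.4433, 195.2192], [0.0, 0.0, 1.0]], 'eye': [1.2308, -0.0702, 1.1857], 'rotation': [-2.0629, -1.7133, 0.4602]}
side {'intrinsics': [[368.4185, 0.0, 321.3961], [0.0, 368.4185, 202.1792], [0.0, 0.0, 1.0]], 'eye': [0.1994, -0.7253, 0.7006], 'rotation': [-2.0945, 0.479, -0.2733]}
{'intrinsics': array([[352.85876389,   0.        , 321.71140861],
       [  0.        , 352.85876389, 201.49149306],
       [  0.        ,   0.        ,   1.        ]]), 'T_tool_cam': array([[ 3.84777952e-04, -9.57065436e-01, -2.89871702e-01,
         7.86275264e-02],
       [ 9.99998770e-01, -7.25392854e-05,  1.56690811e-03,
        -1.89302054e-04],
       [-1.52066068e-03, -2.89871948e-01,  9.57064231e-01,
        -1.47403095e-01],
       [ 0.00000000e+00,  0.00000000e+00,  0.00000000e+00,
         1.00000000e+00]])}
```

View pics/scene0.png

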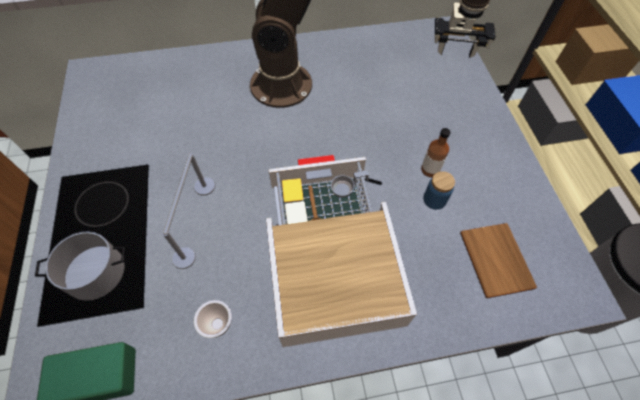

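View pics/side0.png

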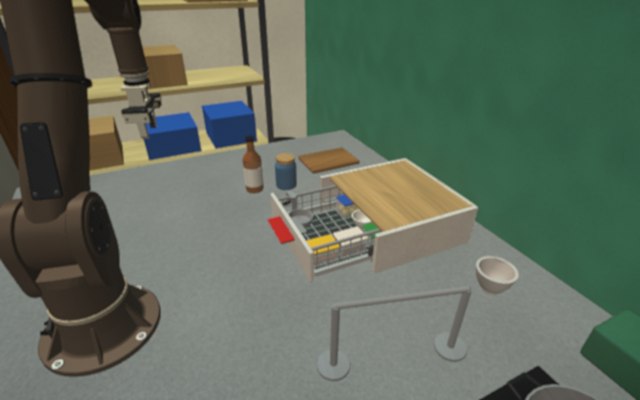

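Scene view: drawer front from about (270,167) to (367,160), red paddle at (316,160), pan bowl at (343,186) with its handle at (375,181). The rail bar runs from about (192,158) to (167,237), with the bottle at (435,155) and the jar at (438,190). I'll zoom in for exact pixels.

```bash
cat > h.py <<'E'
import numpy as np,cv2
from scipy.spatial.transform import Rotation as R
from cell import *
def cam(n,s=None):
    p=camera_params(n);K=np.array(p["intrinsics"])
    if n=="wrist":
        s=s or observe();T=np.array(p["T_tool_cam"]);Rt=R.from_rotvec(s["ee_rot"]).as_matrix()
        return K,Rt@T[:3,:3],Rt@T[:3,3]+s["position"]
    return K,R.from_rotvec(p["rotation"]).as_matrix(),np.array(p["eye"])
def ray(c,uv):
    K,Rm,e=c;return e,Rm@np.linalg.solve(K,[uv[0],uv[1],1])
def plane(c,uv,z):
    e,d=ray(c,uv);return e+d*(z-e[2])/d[2]
def tri(c1,u1,c2,u2):
    (a,d),(b,f)=ray(c1,u1),ray(c2,u2)
    t=np.linalg.lstsq(np.c_[d,-f],b-a,rcond=None)[0];p,q=a+t[0]*d,b+t[1]*f
    return (p+q)/2,np.linalg.norm(p-q)
def proj(c,P):
    K,Rm,e=c;q=K@(Rm.T@(np.array(P)-e));return q[:2]/q[2]
E
python3 - <<'E'
from h import *
a=cv2.imread("pics/scene0.png");b=cv2.imread("pics/side0.png")
print(proj(cam("scene"),[0,0,0]),proj(cam("side"),[0,0,0]))
cv2.imwrite("pics/c1.png",cv2.resize(a[145:220,262:392],None,fx=6,fy=6,interpolation=cv2.INTER_CUBIC))
cv2.imwrite("pics/c2.png",cv2.resize(b[180:285,255:385],None,fx=5.5,fy=5.5,interpolation=cv2.INTER_CUBIC))
for n,im in(("scene",a),("side",b)):
    h=cv2.cvtColor(im,cv2.COLOR_BGR2HSV);m=(((h[...,0]<6)|(h[...,0]>174))&(h[...,1]>170)&(h[...,2]>120)).astype(np.uint8)
    k,l,st,ce=cv2.connectedComponentsWithStats(m)
    for i in range(1,k):
        if st[i,4]>20: print(n,st[i],ce[i],plane(cam(n),ce[i],.095),cv2.minAreaRect(np.argwhere(l==i)[:,::-1].astype(np.float32)))
E
```

```text
[280.12725028  84.80412831] [103.75996961 326.10299995]
scene [299 156  35   8 151] [315.8410596  159.38410596] [0.45357363 0.06387219 0.095     ] ((315.9154052734375, 159.32308959960938), (4.341215133666992, 34.481651306152344), 82.87498474121094)
side [269 217  24  26 311] [280.54340836 229.48874598] [0.45902357 0.05282037 0.095     ] ((280.558837890625, 229.26470947265625), (28.468765258789062, 12.004900932312012), 59.03623962402344)
```

View pics/c1.png

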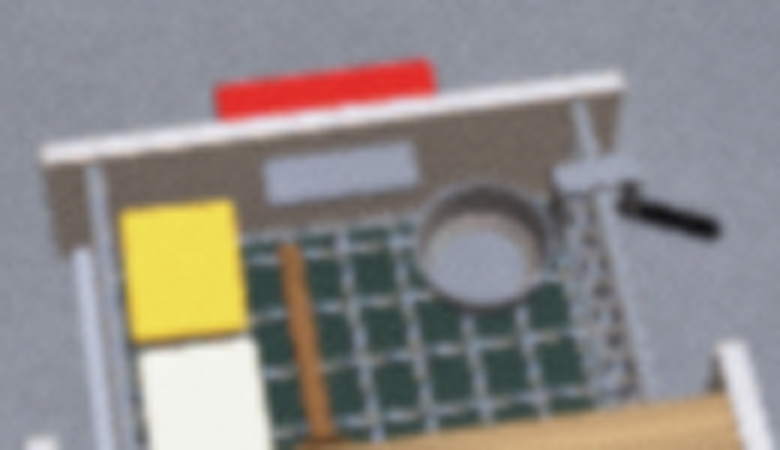

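View pics/c2.png

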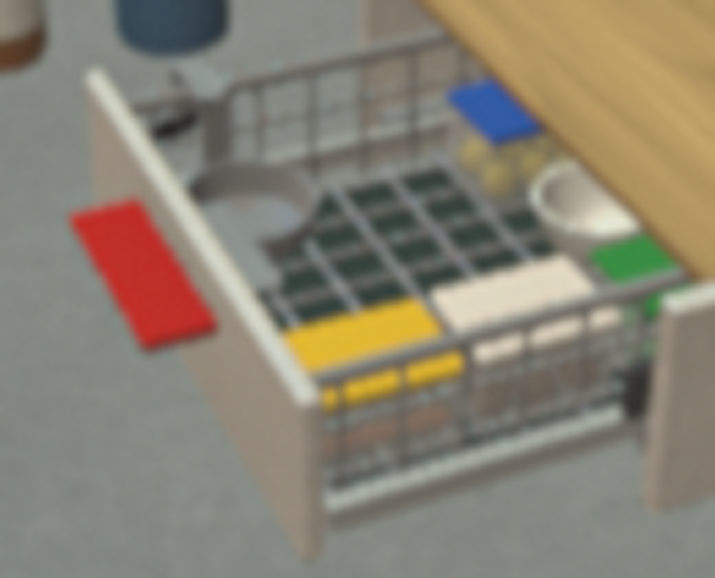

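Crop 1: front outer top edge from (40,148) to (622,73), bridge centre at about (596,174). Crop 2: front edge from (88,72) to (308,400), bridge at about (200,83). I'll compute positions and crop the rail.

Run:
```python
from h import *
S,D=cam("scene"),cam("side")
f1=lambda x,y:(x/6+262-.4,y/6+145-.4); f2=lambda x,y:(x/5.5+255-.4,y/5.5+180-.4)
A,B=plane(S,f1(40,148),.118),plane(S,f1(622,73),.118);print("front scene",A,B,np.linalg.norm(A-B),(A+B)/2)
A2,B2=plane(D,f2(310,400),.118),plane(D,f2(88,72),.118);print("front side",A2,B2,np.linalg.norm(A2-B2),(A2+B2)/2)
for X,Y in((A,B),(A2,B2)): print("yaw",np.degrees(np.arctan2(-(Y-X)[0],(Y-X)[1])))
print("bridge",plane(S,f1(596,174),.115),plane(D,f2(203,83),.115),tri(S,f1(596,174),D,f2(203,83)))
print("lever corners S",[plane(S,f1(*p),.095).round(4) for p in((217,88),(430,60))])
print("lever corners D",[plane(D,f2(*p),.095).round(4) for p in((70,215),(150,347),(135,202),(215,325))])
print("rail S",plane(S,(193,158),.18),plane(S,(167,236),.18)," D",plane(D,(334,305),.18),plane(D,(467,291),.18))
a=cv2.imread("pics/scene0.png");b=cv2.imread("pics/side0.png")
c=np.hstack([cv2.resize(a[145:275,150:230],None,fx=4.5,fy=4.5,interpolation=cv2.INTER_CUBIC)[:585],np.zeros((585,10,3),np.uint8)])
d=cv2.resize(b[280:385,310:480],None,fx=2.5,fy=2.5,interpolation=cv2.INTER_CUBIC)
e=np.zeros((585,d.shape[1],3),np.uint8);e[:d.shape[0]]=d
cv2.imwrite("pics/c3.png",np.hstack([c,e]));print(c.shape,d.shape)
```

```text
front scene [ 0.48086039 -0.09250893  0.118     ] [0.48808165 0.21886666 0.118     ] 0.3114593164553192 [0.48447102 0.06317887 0.118     ]
front side [ 0.48301081 -0.09549624  0.118     ] [0.4884315  0.21365186 0.118     ] 0.30919561612007884 [0.48572115 0.05907781 0.118     ]
yaw -1.3285363034346607
yaw -1.0045374380817664
bridge [0.54697143 0.1908063  0.115     ] [0.54371629 0.17989071 0.115     ] (array([0.54592916, 0.19045861, 0.11012987]), np.float64(0.004324683782756185))
lever corners S [array([0.4426, 0.006 , 0.095 ]), array([0.4448, 0.1236, 0.095 ])]
lever corners D [array([0.4432, 0.1175, 0.095 ]), array([ 0.4418, -0.0028,  0.095 ]), array([0.4779, 0.1142, 0.095 ]), array([ 4.76e-01, -4.00e-04,  9.50e-02])]
rail S [ 0.4434543  -0.30794578  0.18      ] [ 0.69118361 -0.38296871  0.18      ]  D [ 0.42911058 -0.31553264  0.18      ] [ 0.67547116 -0.39504108  0.18      ]
(585, 370, 3) (262, 425, 3)
```

View pics/c3.png

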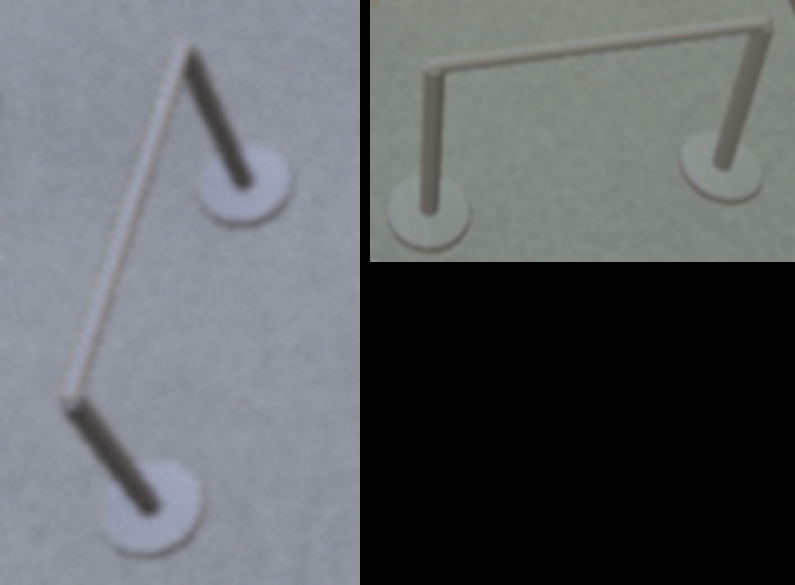

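```bash
cat >> h.py <<'E'
def Rt(yaw): # tool down, tool y at angle yaw from world +y (ccw)
    y=np.array([-np.sin(yaw),np.cos(yaw),0]);z=np.array([0,0,-1.]);return np.c_[np.cross(y,z),y,z]
def go(P,yaw=None):
    s=observe();C=R.from_rotvec(s["ee_rot"]).as_matrix();d=C.T@(np.array(P)-s["position"])
    print("shift(tool)",d.round(4),"len",np.linalg.norm(d).round(3),end=" ")
    if yaw is not None: print("turn",R.from_matrix(C.T@Rt(yaw)).as_rotvec().round(4),"; shift in target frame",(Rt(yaw).T@(np.array(P)-s["position"])).round(4),end="")
    print()
def st():
    s=observe();print(s["clock"],"pos",s["position"].round(4) if hasattr(s["position"],'round') else np.round(s["position"],4),"F",np.round(s["force"],1),"w",round(float(s["width"]),3),"g",round(float(s["gripper_force"]),1))
E
python3 - <<'E'
from h import *
S,D=cam("scene"),cam("side")
r1=[(191.3,155.2),(166,233.7)];r2=[(335.2,308),(469,288.8)]
print([tri(S,a,D,b) for a,b in zip(r1,r2)],"rail S",[plane(S,a,.18) for a in r1],"D",[plane(D,a,.18) for a in r2])
print("feet S",[plane(S,a,.0) for a in((204.5,186),(183.7,257.8))],"D",[plane(D,a,0) for a in((333,364.5),(450.6,345.8))])
print("oil S top",plane(S,(446,133),.21),"jar top",plane(S,(442,180),.12))
print("cab edge S",plane(S,(267,221),.128),plane(S,(384,204),.128))
go([.47,.19,.30],-.0210)
E
```

```text
[(array([ 0.42930053, -0.31573301,  0.17397532]), np.float64(0.0048286704587311)), (array([ 0.68402035, -0.38858331,  0.17766628]), np.float64(0.0053625080674522445))] rail S [array([ 0.43204223, -0.31268072,  0.18      ]), array([ 0.68378722, -0.38562841,  0.18      ])] D [array([ 0.42779703, -0.32273546,  0.18      ]), array([ 0.68322684, -0.3923811 ,  0.18      ])]
feet S [array([ 0.42774364, -0.31542999,  0.        ]), array([ 0.67864723, -0.38849304,  0.        ])] D [array([ 0.43161852, -0.31617161,  0.        ]), array([ 0.68632718, -0.38841105,  0.        ])]
oil S top [0.50892776 0.45811718 0.21      ] jar top [0.61844984 0.43160651 0.12      ]
cab edge S [ 0.6668828 -0.1173006  0.128    ] [0.67314339 0.22981285 0.128     ]
shift(tool) [-0.3861 -0.2961 -0.0625] len 0.491 turn [-1.400e-03 -1.000e-04 -2.999e-01] ; shift in target frame [-0.2814 -0.3969 -0.063 ]
```

```bash
python3 -m pendant '[0,0,-0.03,0,0,0,0.0918, -0.02,-0.015,-0.032,0,0,-0.05,0.0918, 0,0,0,0,0,-0.15,0.0918, 0,0,0,0,0,-0.1,0.0918, -0.035,-0.05,0,0,0,0,0.0918, -0.035,-0.05,0,0,0,0,0.0918, -0.035,-0.05,0,0,0,0,0.0918, -0.035,-0.05,0,0,0,0,0.0918, -0.035,-0.05,0,0,0,0,0.0918,-0.035,-0.05,0,0,0,0,0.0918]'
python3 - <<'E'
from h import *
go([.47,.19,.30],-.0210)
E
```

```text
clock: 1.35
position: [0.4157, 0.2663, 0.2996]
ee_rot: [-0.033, -3.141, -0.0]
force: [0.7, 0.2, 0.3]
width: 0.997
gripper_force: 0.0
shift(tool) [-0.0559 -0.0752 -0.0004] len 0.094 turn [ 0.     -0.0001  0.0002] ; shift in target frame [-0.0559 -0.0752 -0.0004]
```

```bash
python3 -m pendant '[-0.028,-0.038,0,0,0,0,0.0918, -0.028,-0.037,0,0,0,0,0.0918, 0,0,0,0,0,0,0.0918]'
python3 - <<'E'
from h import *
s=observe();np.save("s1.npy",s,allow_pickle=True)
cv2.imwrite("pics/w1.png",get_image("wrist")[:,:,::-1])
c=cam("wrist",s)
for n,P in dict(bridge=[.546,.19,.115],fl=[.484,-.092,.118],fr=[.488,.219,.118]).items(): print(n,proj(c,P))
E
```

```text
clock: 1.72
position: [0.4712, 0.1882, 0.2995]
ee_rot: [0.043, 3.141, -0.002]
force: [0.3, 0.0, -0.2]
width: 1.0
gripper_force: 0.0
bridge [325.30332013 250.52400154]
fl [ 34.20292734 200.70259379]
fr [353.77825059 196.30716055]
```

View pics/w1.png

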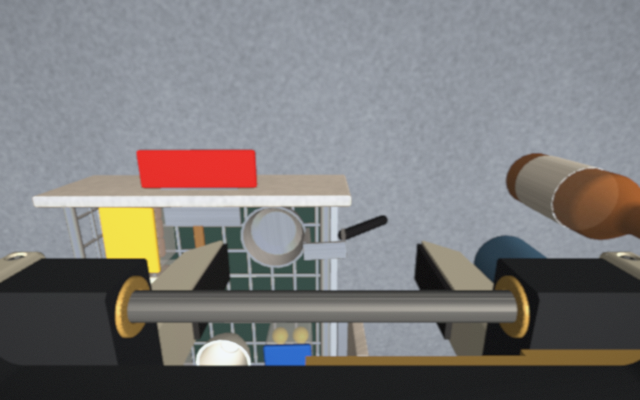

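Wrist view: the bridge spans about (304–345, 243–259), centre (324.5,251), and the predicted position was (325,250.5). The front's outer edge runs from (35,198) to (350,196), red paddle at (138–257, 150–188), and the ramekin shows at (222,352). The measurements agree, so I go to the grasp.

Run:
```python
from h import *
s=np.load("s1.npy",allow_pickle=True).item();c=cam("wrist",s)
print([plane(c,p,.115).round(4) for p in((324.5,251),(304,252),(345,250))],"front",[plane(c,p,.118).round(4) for p in((35,198),(350,178+19))])
print("paddle",[plane(c,p,.095).round(4) for p in((138,151),(256,150),(139,187),(257,187))],"ramekin",plane(c,(222,352),.06))
go([.546,.19,.16],-.021); go([.546,.19,.096],-.021)
```

```text
[array([0.5465, 0.1892, 0.115 ]), array([0.5471, 0.1681, 0.115 ]), array([0.546 , 0.2102, 0.115 ])] front [array([ 0.4813, -0.0905,  0.118 ]), array([0.4886, 0.2153, 0.118 ])]
paddle [array([0.4417, 0.0056, 0.095 ]), array([0.4439, 0.1235, 0.095 ]), array([ 0.4787, -0.    ,  0.095 ]), array([0.482 , 0.1214, 0.095 ])] ramekin [0.71349175 0.05042974 0.06      ]
shift(tool) [-0.0761  0.0013  0.1394] len 0.159 turn [-0.0005 -0.0004 -0.0034] ; shift in target frame [-0.0761  0.001   0.1394]
shift(tool) [-0.0761  0.0014  0.2034] len 0.217 turn [-0.0005 -0.0004 -0.0034] ; shift in target frame [-0.0761  0.001   0.2034]
```

```bash
python3 -m pendant '[-0.038,0.0005,0.03,0,0,0,0.08, -0.038,0.0005,0.05,0,0,0,0.08, 0,0,0.04,0,0,0,0.08, 0,0,0.03,0,0,0,0.08, 0,0,0.025,0,0,0,0.08, 0,0,0.02,0,0,0,0.08, 0,0,0.0085,0,0,0,0.08, 0,0,0,0,0,0,0.08]'; python3 -m pendant '[0,0,0,0,0,0,0.03,0,0,0,0,0,0,0.03,0,0,0,0,0,0,0.03,0,0,0,0,0,0,0.03,0,0,0,0,0,0,0.03]' 25
```

```text
clock: 2.78
position: [0.5447, 0.1923, 0.0962]
ee_rot: [-0.031, -3.14, -0.0]
force: [0.8, 0.1, 0.5]
width: 0.873
gripper_force: 0.0
clock: 3.4
position: [0.5454, 0.1913, 0.0967]
ee_rot: [0.033, 3.141, -0.0]
force: [-0.9, -1.8, 2.6]
width: 0.48
gripper_force: 24.7
```

```bash
python3 -m pendant '[0,0,-0.008,0,0,0,0.03,0,0,-0.015,0,0,0,0.03,0,0,-0.025,0,0,0,0.03,0,0,-0.03,0,0,0,0.03,0,0,-0.03,0,0,0,0.03,0,0,-0.02,0,0,0,0.03,0,0,0,0,0,0,0.03]'
python3 - <<'E'
from h import *
m=np.array([.5565,-.3515]);yaw=np.arctan2(-.0725,.2525);print(np.degrees(yaw))
go([.56,-.25,.235],yaw)
E
```

```text
clock: 4.28
position: [0.5462, 0.1919, 0.2267]
ee_rot: [0.033, 3.138, 0.003]
force: [1.2, 0.4, -2.9]
width: 0.485
gripper_force: 24.7
-16.02029230207122
shift(tool) [-0.023  -0.4415 -0.0091] len 0.442 turn [0.0023 0.0032 0.2589] ; shift in target frame [-0.1352 -0.421  -0.0083]
```

```bash
python3 -m pendant '[0,-0.02,-0.025,0,0,0,0.03,0,-0.04,-0.025,0,0,0,0.03,0,-0.045,0,0,0,0,0.03,0,-0.045,0,0,0,0,0.03,0,-0.045,0,0,0,0,0.03,0,-0.045,0,0,0,0,0.03,0,-0.045,0,0,0,0.065,0.03,0,-0.045,0,0,0,0.065,0.03,0,-0.04,0,0,0,0.065,0.03,0,-0.02,0,0,0,0.065,0.03]'
python3 - <<'E'
from h import *
go([.53,-.25,.277],-.2796)
E
```

```text
clock: 5.52
position: [0.524, -0.1996, 0.2738]
ee_rot: [-0.448, -3.108, 0.001]
force: [0.3, -0.7, -2.7]
width: 0.484
gripper_force: 24.7
shift(tool) [-0.02   -0.0466 -0.0032] len 0.051 turn [-0.0008 -0.0012 -0.0069] ; shift in target frame [-0.0197 -0.0467 -0.0032]
```

```bash
python3 -m pendant '[-0.003,-0.025,0,0,0,0,0.03,-0.003,-0.025,0,0,0,0,0.03,0,0,0,0,0,0,0.03,0,0,0,0,0,0,0.03]'
python3 - <<'E'
from h import *
s=observe();np.save("s2.npy",s,allow_pickle=True)
cv2.imwrite("pics/w2.png",get_image("wrist")[:,:,::-1]);c=cam("wrist",s)
for P in([.431,-.3155,.186],[.684,-.389,.186],[.5565,-.352,.186]):print(proj(c,P))
E
```

```text
clock: 6.02
position: [0.5173, -0.2457, 0.2739]
ee_rot: [-0.439, -3.11, -0.002]
force: [-0.7, 0.4, -2.6]
width: 0.481
gripper_force: 24.7
[181.39694144 118.79866379]
[215.47210704 430.64237716]
[200.67738839 295.71704298]
```

View pics/w2.png

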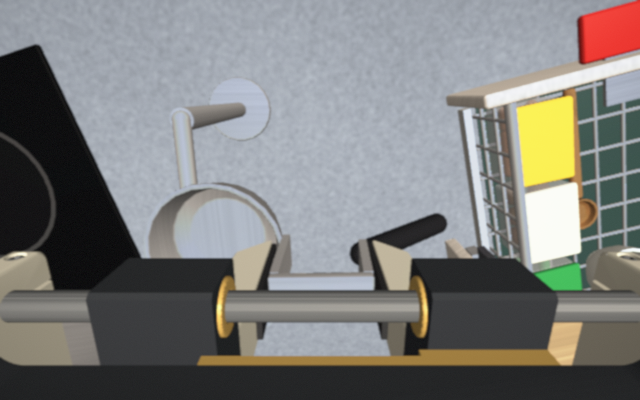

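Wrist view 2: the pan is held with its bridge at (320,283) and bowl at (218,222). The bar's near end is at (181,113), and the bar passes (188,180), right on the predicted line, so the rail estimate holds. Moving over its middle.

Run:
```python
from h import *
go([.5565,-.352,.274],-.2796)
```

```text
shift(tool) [-0.0669 -0.0917 -0.0001] len 0.113 turn [ 0.001  -0.0007  0.0002] ; shift in target frame [-0.0669 -0.0916  0.0001]
```

```bash
python3 -m pendant '[-0.022,-0.030,0,0,0,0,0.03,-0.022,-0.031,0,0,0,0,0.03,-0.022,-0.03,0,0,0,0,0.03,0,0,0,0,0,0,0.03,0,0,0.025,0,0,0,0.03,0,0,0.03,0,0,0,0.03,0,0,0.02,0,0,0,0.03,0,0,0.01,0,0,0,0.03,0,0,0,0,0,0,0.03]'
python3 - <<'E'
from h import *
go([.5565,-.352,.1725],-.2796)
cv2.imwrite("pics/side1.png",cv2.resize(get_image("side")[200:400,260:500,::-1],None,fx=3,fy=3,interpolation=cv2.INTER_CUBIC))
E
```

```text
clock: 7.2
position: [0.5554, -0.3516, 0.1891]
ee_rot: [-0.438, -3.11, -0.001]
force: [0.3, 0.9, -2.7]
width: 0.476
gripper_force: 24.9
shift(tool) [-0.0012 -0.0001  0.0166] len 0.017 turn [ 0.0007 -0.0009 -0.0002] ; shift in target frame [-0.0012 -0.0001  0.0166]
```

View pics/side1.png

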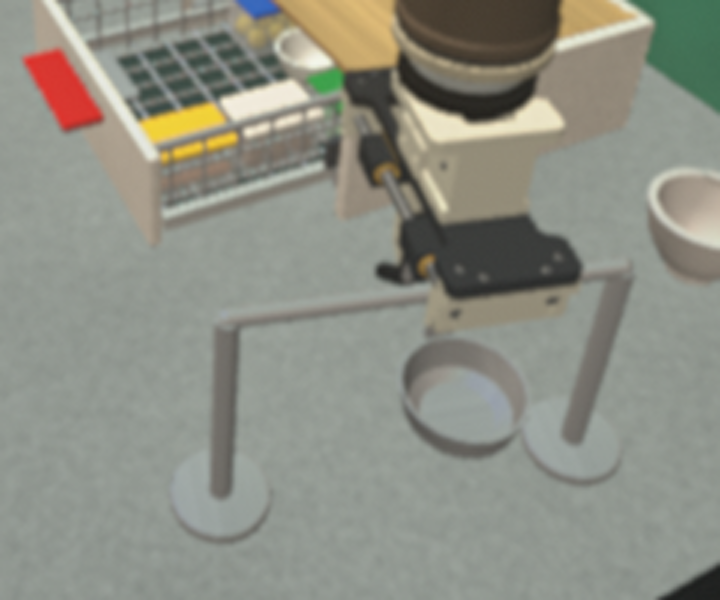

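The pan straddles the bar, bowl on the hob side at (465,395) and handle on the far side at (395,270), with no contact yet. Lowering gently.

```bash
python3 -m pendant '[-0.001,0,0.006,0,0,0,0.03,0,0,0.005,0,0,0,0.03,0,0,0.003,0,0,0,0.03,0,0,0.001,0,0,0,0.03,0,0,0,0,0,0,0.03]'; python3 -m pendant '[0,0,0.001,0,0,0,0.03,0,0,0.0008,0,0,0,0.03,0,0,0,0,0,0,0.03]'
```

```text
clock: 7.88
position: [0.5562, -0.3531, 0.1745]
ee_rot: [0.44, 3.111, -0.0]
force: [0.1, 0.1, -2.4]
width: 0.483
gripper_force: 24.9
clock: 8.25
position: [0.5564, -0.3532, 0.1733]
ee_rot: [0.44, 3.11, -0.0]
force: [-1.8, 1.9, 3.4]
width: 0.479
gripper_force: 24.9
```

```bash
python3 -m pendant '[0,0,0,0,0,0,0.046,0,0,0,0,0,0,0.05,0,0,0,0,0,0,0.055,0,0,0,0,0,0,0.062,0,0,0,0,0,0,0.07,0,0,0,0,0,0,0.08,0,0,0,0,0,0,0.08]' ; python3 -m pendant '[0,0,-0.01,0,0,0,0.08,0,0,-0.02,0,0,0,0.08,0,0,-0.03,0,0,0,0.08,0,0,-0.03,0,0,0,0.08,0.03,0.04,-0.02,0,0,0,0.08,0.03,0.05,0,0,0,0,0.08,0.03,0.05,0,0,0,0,0.06,0.02,0.04,0,0,0,0,0.03,0,0,0,0,0,0,0]' 20
python3 - <<'E'
from h import *
cv2.imwrite("pics/side2.png",cv2.resize(get_image("side")[200:400,260:500,::-1],None,fx=2.5,fy=2.5,interpolation=cv2.INTER_CUBIC))
go([.45,.06,.20],-.021)
E
```

```text
clock: 9.12
position: [0.5563, -0.353, 0.1727]
ee_rot: [0.44, 3.111, 0.0]
force: [0.0, -0.1, 0.9]
width: 0.865
gripper_force: 0.0
clock: 10.25
position: [0.5005, -0.1458, 0.2835]
ee_rot: [0.431, 3.111, 0.003]
force: [-1.0, 0.5, -0.8]
width: 0.598
gripper_force: 0.0
shift(tool) [0.1059 0.1863 0.0836] len 0.23 turn [ 0.0007  0.0013 -0.2568] ; shift in target frame [0.055  0.2071 0.0836]
```

View pics/side2.png

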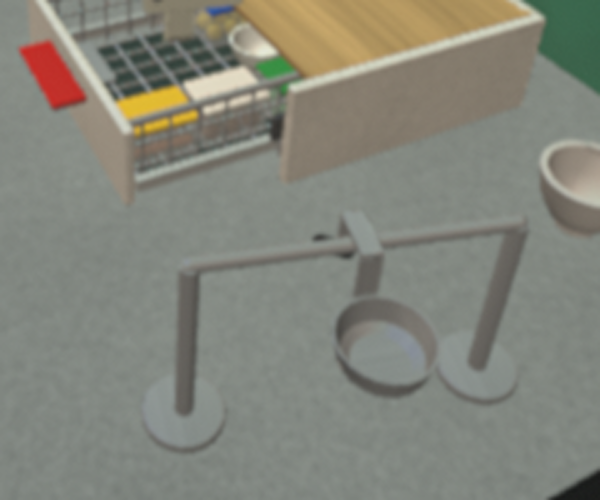

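Pan hangs on the bar: bridge at (360,232), bowl on the hob side, handle behind. Now the lever.

```bash
python3 -m pendant '[0,0,0,0,0,-0.13,0,0,0,0,0,0,-0.127,0,0.01,0.04,0.01,0,0,0,0,0.01,0.05,0.02,0,0,0,0,0.01,0.05,0.03,0,0,0,0,0.01,0.05,0.025,0,0,0,0,0,0.017,0.015,0,0,0,0,0,0,0,0,0,0,0]'
python3 - <<'E'
from h import *
go([.462,.0615,.14],-.021);go([.462,.0615,.110],-.021);st()
E
```

```text
clock: 11.3
position: [0.4657, 0.0579, 0.1822]
ee_rot: [-0.037, -3.14, 0.001]
force: [-0.3, 0.1, 0.2]
width: 0.001
gripper_force: 0.0
shift(tool) [0.0037 0.0036 0.0422] len 0.042 turn [-0.0009 -0.001  -0.0024] ; shift in target frame [0.0038 0.0036 0.0422]
shift(tool) [0.0037 0.0036 0.0722] len 0.072 turn [-0.0009 -0.001  -0.0024] ; shift in target frame [0.0038 0.0036 0.0722]
11.3 pos [0.4657 0.0579 0.1822] F [-0.3  0.1  0.2] w 0.001 g 0.0
```

```bash
python3 -m pendant '[0.004,0.0035,0.03,0,0,0,0,0,0,0.03,0,0,0,0,0,0,0.012,0,0,0,0,0,0,0,0,0,0,0]'; python3 -m pendant '[0,0,0.003,0,0,0,0,0,0,0.003,0,0,0,0,0,0,0,0,0,0,0]'; python3 -m pendant '[0,0,0.003,0,0,0,0,0,0,0.002,0,0,0,0,0,0,0,0,0,0,0]'; python3 -m pendant '[0,0,0.002,0,0,0,0,0,0,0.001,0,0,0,0,0,0,0,0,0,0,0]'
```

```text
clock: 11.8
position: [0.462, 0.0604, 0.1109]
ee_rot: [-0.041, -3.141, 0.001]
force: [0.0, -0.4, 0.1]
width: 0.005
gripper_force: 0.0
clock: 12.18
position: [0.4622, 0.0618, 0.1052]
ee_rot: [0.038, 3.14, 0.0]
force: [1.1, -0.7, 3.8]
width: 0.007
gripper_force: 1.4
clock: 12.55
position: [0.462, 0.0619, 0.0998]
ee_rot: [0.038, 3.14, 0.0]
force: [1.1, -1.3, 4.6]
width: 0.008
gripper_force: 2.4
clock: 12.92
position: [0.4621, 0.0619, 0.0969]
ee_rot: [0.038, 3.14, 0.0]
force: [3.1, -1.3, 6.4]
width: 0.003
gripper_force: 3.0
```

```bash
python3 -m pendant '[0,0,0.0015,0,0,0,0,0,0,0.001,0,0,0,0,0,0,0,0,0,0,0]'; python3 -m pendant '[-0.003,0,0,0,0,0,0,-0.003,0,0,0,0,0,0,-0.002,0,0,0,0,0,0,-0.002,0,0,0,0,0,0]';  python3 -m pendant '[-0.002,0,0,0,0,0,0,-0.002,0,0,0,0,0,0,-0.002,0,0,0,0,0,0]'
```

```text
clock: 13.3
position: [0.4623, 0.0619, 0.0946]
ee_rot: [0.038, 3.14, 0.0]
force: [2.2, -1.7, 6.3]
width: 0.006
gripper_force: 3.5
clock: 13.8
position: [0.471, 0.0617, 0.0943]
ee_rot: [-0.037, -3.14, -0.0]
force: [-1.8, -0.8, 9.5]
width: 0.004
gripper_force: 4.6
clock: 14.18
position: [0.477, 0.0615, 0.0943]
ee_rot: [-0.037, -3.14, -0.0]
force: [-1.5, -1.8, 9.4]
width: 0.006
gripper_force: 4.6
```

```bash
python3 -m pendant '[-0.003,0,0,0,0,0,0,-0.003,0,0,0,0,0,0,-0.003,0,0,0,0,0,0,-0.003,0,0,0,0,0,0]';  python3 -m pendant '[-0.004,0,0,0,0,0,0,-0.004,0,0,0,0,0,0,-0.004,0,0,0,0,0,0,-0.004,0,0,0,0,0,0]'
python3 - <<'E'
from h import *
im=get_image("side");cv2.imwrite("pics/side3.png",cv2.resize(im[150:290,220:400,::-1],None,fx=4,fy=4,interpolation=cv2.INTER_CUBIC))
E
```

```text
clock: 14.68
position: [0.489, 0.0612, 0.0943]
ee_rot: [-0.037, -3.14, -0.0]
force: [-1.7, -1.0, 8.7]
width: 0.004
gripper_force: 4.6
clock: 15.18
position: [0.505, 0.0609, 0.0943]
ee_rot: [-0.037, -3.14, -0.0]
force: [-1.3, -1.2, 8.7]
width: 0.005
gripper_force: 4.6
```

View pics/side3.png

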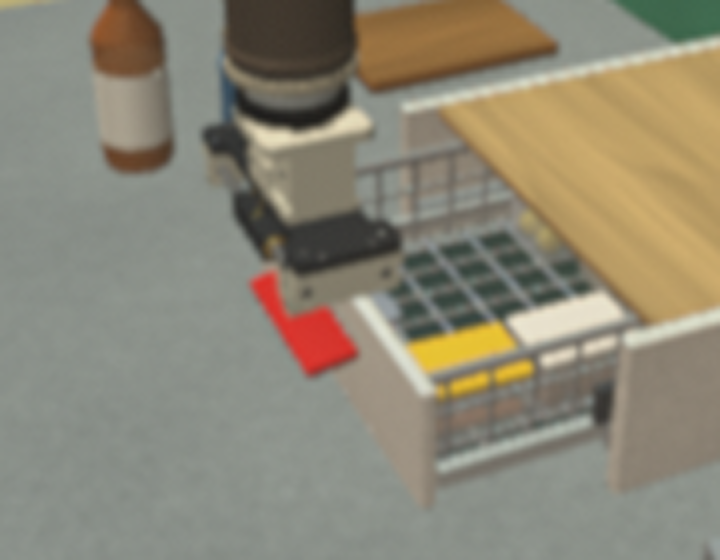

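The drawer is moving in; its near front corner is now at about (432,392) in this crop, and the lever is held down. I'll compare its travel with the hand's.

```bash
python3 - <<'E'
from h import *
D=cam("side");print(plane(D,(311,252.3),.118),plane(D,(432/4+220-.4,392/4+150-.4),.118))
E
python3 -m pendant '[-0.005,0,0,0,0,0,0,-0.005,0,0,0,0,0,0,-0.005,0,0,0,0,0,0,-0.005,0,0,0,0,0,0,-0.005,0,0,0,0,0,0,-0.005,0,0,0,0,0,0,-0.004,0,0,0,0,0,0]'
```

```text
[ 0.48313297 -0.09544169  0.118     ] [ 0.52760046 -0.09686835  0.118     ]
clock: 16.1
position: [0.5392, 0.06, 0.0944]
ee_rot: [-0.038, -3.141, -0.0]
force: [-2.1, -1.7, 9.0]
width: 0.01
gripper_force: 4.5
```

Past 50 mm with the drawer carried by friction, so I release the lever, lift just above the paddle and push on the face itself.

```bash
python3 -m pendant '[0,0,-0.005,0,0,0,0,0,0,-0.005,0,0,0,0,0,0,-0.005,0,0,0,0,0,0,-0.0045,0,0,0,0,0,0,0,0,0,0,0,0]'; python3 -m pendant '[-0.004,0,0,0,0,0,0,-0.003,0,0,0,0,0,0,-0.002,0,0,0,0,0,0,-0.002,0,0,0,0,0,0]'; python3 -m pendant '[-0.002,0,0,0,0,0,0,-0.002,0,0,0,0,0,0,-0.002,0,0,0,0,0,0]'
```

```text
clock: 16.6
position: [0.5501, 0.0598, 0.0944]
ee_rot: [-0.038, -3.141, -0.0]
force: [-2.6, -0.3, 7.5]
width: 0.004
gripper_force: 4.4
clock: 16.98
position: [0.556, 0.0596, 0.0944]
ee_rot: [-0.038, -3.14, -0.0]
force: [-1.4, -1.8, 8.7]
width: 0.001
gripper_force: 4.4invalid input
```

The lift call was refused because I typed one number too few, and the pushes after it ran with the lever still held, which is harmless. Lifting now.

```bash
python3 -m pendant '[0,0,-0.005,0,0,0,0,0,0,-0.005,0,0,0,0,0,0,-0.005,0,0,0,0,0,0,-0.0045,0,0,0,0,0,0,0,0,0,0,0,0]'; echo; python3 -m pendant '[0,0,-0.005,0,0,0,0, 0,0,-0.005,0,0,0,0, 0,0,-0.005,0,0,0,0, 0,0,-0.0045,0,0,0,0, 0,0,0,0,0,0,0]'
```

```text
clock: 17.6
position: [0.5563, 0.0598, 0.1137]
ee_rot: [-0.037, -3.141, -0.0]
force: [-0.6, -0.7, -0.4]
width: 0.005
gripper_force: 0.0invalid input
```

```bash
python3 -m pendant '[-0.003,0,0,0,0,0,0, -0.003,0,0,0,0,0,0, -0.002,0,0,0,0,0,0]'; for i in 1 ; do python3 -m pendant '[-0.002,0,0,0,0,0,0, -0.001,0,0,0,0,0,0, -0.001,0,0,0,0,0,0]'; done; python3 -m pendant '[-0.001,0,0,0,0,0,0, -0.001,0,0,0,0,0,0, -0.001,0,0,0,0,0,0]'
```

```text
clock: 17.98
position: [0.5647, 0.0594, 0.1135]
ee_rot: [-0.038, -3.141, 0.0]
force: [-0.1, 0.8, 0.3]
width: 0.004
gripper_force: 0.0
clock: 18.35
position: [0.5681, 0.0593, 0.1135]
ee_rot: [-0.038, -3.141, 0.0]
force: [-1.3, 0.5, -0.2]
width: 0.007
gripper_force: 0.8
clock: 18.73
position: [0.5714, 0.0593, 0.1136]
ee_rot: [-0.037, -3.141, -0.0]
force: [-1.4, 0.4, -1.1]
width: 0.005
gripper_force: 0.8
```

```bash
python3 -m pendant '[-0.002,0,0,0,0,0,0, -0.002,0,0,0,0,0,0, -0.002,0,0,0,0,0,0, -0.002,0,0,0,0,0,0]';python3 -m pendant '[-0.002,0,0,0,0,0,0, -0.002,0,0,0,0,0,0, -0.002,0,0,0,0,0,0, -0.002,0,0,0,0,0,0]'
```

```text
clock: 19.23
position: [0.5796, 0.059, 0.1137]
ee_rot: [0.038, 3.141, -0.0]
force: [-1.1, -0.1, -0.7]
width: 0.004
gripper_force: 0.8
clock: 19.73
position: [0.5876, 0.0589, 0.1137]
ee_rot: [-0.038, -3.141, -0.0]
force: [-1.4, -1.1, -1.0]
width: 0.006
gripper_force: 0.8
```

```bash
python3 -m pendant '[-0.002,0,0,0,0,0,0, -0.002,0,0,0,0,0,0, -0.002,0,0,0,0,0,0, -0.002,0,0,0,0,0,0]'; python3 -m pendant '[-0.002,0,0,0,0,0,0, -0.002,0,0,0,0,0,0, -0.002,0,0,0,0,0,0]'
```

```text
clock: 20.23
position: [0.5956, 0.0586, 0.1137]
ee_rot: [0.038, 3.141, 0.0]
force: [-0.8, -1.0, -0.4]
width: 0.007
gripper_force: 0.8
clock: 20.6
position: [0.6016, 0.0585, 0.1137]
ee_rot: [0.038, 3.141, 0.0]
force: [-1.8, -1.0, -1.5]
width: 0.006
gripper_force: 0.8
```

```bash
for k in 1; do python3 -m pendant '[-0.002,0,0,0,0,0,0, -0.002,0,0,0,0,0,0, -0.002,0,0,0,0,0,0, -0.002,0,0,0,0,0,0]'; done; python3 -m pendant '[-0.002,0,0,0,0,0,0, -0.002,0,0,0,0,0,0, -0.002,0,0,0,0,0,0]'; python3 -m pendant '[-0.002,0,0,0,0,0,0, -0.002,0,0,0,0,0,0]'
```

```text
clock: 21.1
position: [0.6076, 0.0584, 0.1136]
ee_rot: [-0.037, -3.138, -0.0]
force: [-7.8, -0.6, 6.0]
width: 0.005
gripper_force: 4.1
clock: 21.48
position: [0.6153, 0.0582, 0.1137]
ee_rot: [-0.038, -3.141, -0.0]
force: [-3.3, -0.3, -0.4]
width: 0.005
gripper_force: 1.2
clock: 21.72
position: [0.6204, 0.0583, 0.1139]
ee_rot: [0.037, 3.14, 0.0]
force: [0.7, 0.6, -0.2]
width: 0.007
gripper_force: 0.0
```

```bash
python3 -m pendant '[-0.002,0,0,0,0,0,0, -0.001,0,0,0,0,0,0, -0.001,0,0,0,0,0,0]'; python3 -m pendant '[-0.001,0,0,0,0,0,0, -0.001,0,0,0,0,0,0]'; python3 -m pendant '[-0.001,0,0,0,0,0,0]'
```

```text
clock: 22.1
position: [0.6236, 0.058, 0.1137]
ee_rot: [0.037, 3.141, 0.0]
force: [-0.4, -0.3, -1.6]
width: 0.005
gripper_force: 0.0
clock: 22.35
position: [0.6255, 0.058, 0.1137]
ee_rot: [0.037, 3.141, 0.0]
force: [-0.3, -0.5, -0.4]
width: 0.009
gripper_force: 0.0
clock: 22.48
position: [0.6265, 0.0579, 0.1137]
ee_rot: [0.037, 3.141, 0.0]
force: [-0.3, 0.4, -0.7]
width: 0.003
gripper_force: 0.0
```

```bash
python3 -m pendant '[-0.001,0,0,0,0,0,0]'; python3 -m pendant '[-0.001,0,0,0,0,0,0]'; python3 -m pendant '[-0.001,0,0,0,0,0,0]'; python3 -m pendant '[-0.001,0,0,0,0,0,0]'
```

```text
clock: 22.6
position: [0.6266, 0.058, 0.1136]
ee_rot: [-0.037, -3.14, -0.0]
force: [-7.1, 0.5, 4.8]
width: 0.005
gripper_force: 3.1
clock: 22.72
position: [0.6266, 0.0579, 0.1134]
ee_rot: [-0.037, -3.138, -0.0]
force: [-9.0, 0.2, 7.1]
width: 0.004
gripper_force: 4.9
clock: 22.85
position: [0.6266, 0.0579, 0.1133]
ee_rot: [-0.037, -3.136, -0.0]
force: [-13.3, 0.6, 9.8]
width: 0.005
gripper_force: 6.7
clock: 22.98
position: [0.6266, 0.058, 0.1132]
ee_rot: [-0.037, -3.134, -0.0]
force: [-16.4, 0.4, 13.2]
width: 0.005
gripper_force: 8.5
```

Firm stop at x = 0.6266, 11 mm after the crest, with 16 N applied, which is under the limit. I back off, retreat and take a check picture.

```bash
python3 -m pendant '[0.003,0,0,0,0,0,0, 0.004,0,0,0,0,0,0, 0.008,0,0,0,0,0,0, 0.01,0,-0.01,0,0,0,0, 0.02,0,-0.03,0,0,0,0, 0.035,0,-0.04,0,0,0,0, 0.04,0,-0.04,0,0,0,0, 0.04,0,-0.04,0,0,0,0, 0.04,0,-0.02,0,0,0,0, 0,0,0,0,0,0,0]'
python3 - <<'E'
from h import *
a=get_image("side")[...,::-1];b=get_image("scene")[...,::-1]
cv2.imwrite("pics/f1.png",np.vstack([cv2.resize(a[120:400,200:500],None,fx=1.33,fy=1.33),cv2.resize(b[120:280,150:470],(399,200))]) if 0 else np.hstack([cv2.resize(a[120:400,200:500],(400,373)),cv2.resize(b[120:280,150:470],(400,200),interpolation=cv2.INTER_CUBIC).repeat(1,0) if 0 else cv2.copyMakeBorder(cv2.resize(b[120:280,150:470],(400,200)),0,173,0,0,0)]))
st()
E
```

```text
clock: 24.22
position: [0.4288, 0.0627, 0.296]
ee_rot: [0.036, 3.138, 0.004]
force: [0.1, -0.4, 0.2]
width: 0.009
gripper_force: 0.0
24.325 pos [0.4305 0.0627 0.2944] F [-0.  -0.2  0.4] w 0.007 g 0.0
```

View pics/f1.png

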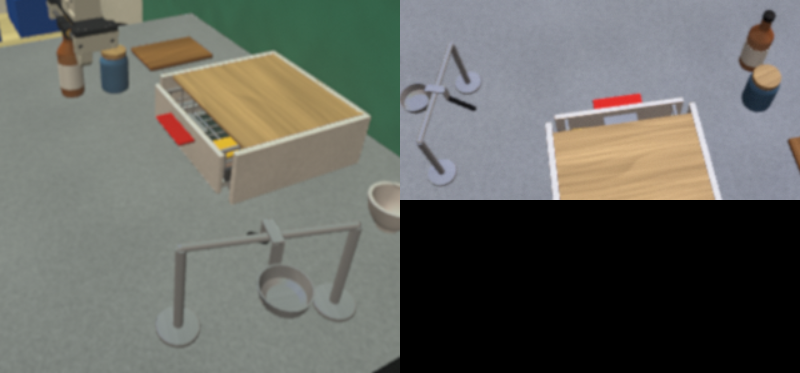

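The pan hangs on the rail, the bottle and jar still stand in place, and the drawer is in, with front edge ends at (557,117) and (683,100). I'll check that position before signing off.

Run:
```python
from h import *
S=cam("scene")
for p in((557,117),(683,100)): print(plane(S,((p[0]-400)/1.25+150,p[1]/1.25+120),.118))
```

```text
[ 0.64178765 -0.09005331  0.118     ]
[0.65032524 0.21372071 0.118     ]
```

```bash
python3 -c "from cell import *; print(sign_off())"
```

```text
the job is handed in; nothing more can be done
None
```

The job is handed in at about 24 s: the pan hangs on the rail and the drawer is home against its stop (about 16 N at most read), with the bottle and jar undisturbed; the ramekin was out of view under the cabinet top, so I couldn't check that it stayed upright.

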